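Tip two chocolate cartons flat onto the packing board

ROBOT

A 6-joint arm with a two-finger parallel gripper is mounted at the origin on the work surface. World frame = base frame: x ahead of the robot, y to its left, z up, the work surface at z = 0. Lengths are in mm, angles in degrees, forces in N, time in s.
With the tool pointing down it reaches from about 275 to 725 mm from the base axis. Payload 15.9 kg.
Tool frame: the origin (TCP) lies on the front face of the gripper's body, between the roots of the fingers; the fingertips stand 73 mm ahead of it and the grasp point (between the pads) lies 54 mm ahead of it (r.tip_reach is the distance from the TCP to the fingertips, in mm); z points along the fingers, y is the direction in which the jaws open and shut (so a half turn about z gives the same grasp; the last joint's range is limited). The gripper opens to 85 mm and grips with 20 to 120 N. Pads are 22 mm wide; open, the fingers measure 114 mm over their backs; the gripper's body (76 mm by 85 mm) begins 54 mm behind the grasp point. The pads swing forward as they close: fully open they stand 13 mm farther back than shut.
Start: joints at [64.343, 12.198, -1.971, 75.831, 0, 90], TCP at [216.484, 450.689, 303.906] pointing down, gripper open.
Joint ranges: [-170.91, 170.91], [-42.67, 98.43], [-65.05, 77.54], [-120.47, 116.71], [-90, 82.35], [-180, 180]. Speed limits (degrees/s): [108.29, 108.29, 136.94, 147.25, 180, 180].

INTERFACE

Orientations are given as [roll, pitch, yaw] about the fixed x, y, z axes, in that order (R = Rz(yaw) Ry(pitch) Rx(roll)).
In Python, from bench import observe, optics, workorder, silhouettes, r gives the robot as it stands.
- The arm moves only by the tool jog_arm, never from a script. Its argument "moves" is a list of rows, each an object with "fingers": the opening, from -1 (shut) to 1 (fully open), so that 0 is half open; "travel": the shift along the tool's x, y, z each as a share of 1 m, from -1 to 1, a list of three; "roll": the turn about the tool's z as a share of 180 degrees, from -1 to 1. In form: [{"fingers": fingers, "travel": [dx, dy, dz], "roll": roll}, ...]. A call has 1 to 8 rows; each row is the pose to reach, as a shift and turn from the pose measured when the call began, along the tool's axes at that moment, turning the shorter way round; what a row does not reach only later rows make up. A row lasts 1/8 s, in which the tool goes at most 62.5 mm and 10.7 degrees, less where a joint would pass 70% of its speed; a pose out of reach is approached as far as the arm can. A call with a number of a shift or a turn outside -1 to 1 is refused whole. A call with a gripper value outside its range is refused whole. The fingers move at their own pace and stop on an object; the grip force is fixed at half the most. Time passes only in rows, so rows that repeat a pose let the fingers close. It gives the time, the measured TCP pose, the force and the opening at its end, in the units of the state.
- observe(): the state, without advancing time (a new reading comes with each control period).
- optics.capture(name): name is "scene" or "top" or "wrist"; returns a dict with "color" (400x640x3 uint8, red, green, blue), "fx", "fy", "cx", "cy" (pixels), "rvec" (rotation vector, rad) and "tvec" (3), from world to camera coordinates, as OpenCV has them. Camera axes: x right, y down, z forward; pixel columns grow to the right and rows downward; lengths in mm; the calibration is good to about 2 mm. A picture is of the moment at which its call begins. There is no depth.
- workorder.close_job(): hands the job in, once; it reports no verdict.
Trained networks look in a picture, given as the dict that the camera call returned (one of the last four; its "shot" number tells which), for a name from the list of things; names that differ only in an ending like _2 or _b are one class to them, and where a whole thing is asked for, a point or a joint stands for the part that bears it (a point fixed in the world has none). Each returns a list of dicts, best first, with "p" (0 to 1); they miss things now and then, are a little off and sometimes report something else, mostly with a low value. They report only what shows in the picture. A call takes as long as a camera call.
- silhouettes(target, picture): "region" (400x640 bool, what is visible of it) and "box" ([left, top, right, bottom] in pixels, round what is visible of it).
The state is a dict: "t": time; "joint_positions": joint angles; "qd": joint speeds; "tau": joint torques, N m; "ee_pos": TCP position; "ee_rot": TCP orientation; "ft_force": force on the tool from outside, world axes, zero at the start; "torque": the same for the moment, N m; "gripper_width": finger opening in mm.
Only numpy, scipy, OpenCV 4.12 (cv2) and the standard library are available. Lean on these libraries where they do the work, as an engineer would, in place of code of your own. Each camera call takes 0.05 s, during which the arm holds its last target. There are 200 camera calls.

TASK

Two filled cartons, one tall and one short, stand on end on the wooden packing board, each at the near end of an outlined rectangle. With the fingertips push each carton high on its back so that it topples forward onto its broad front face and ends lying flat wholly inside the outline, one carton to a rectangle, ready for labelling. Do not grasp or lift the cartons, and leave everything else standing where it is.

Things in the scene. Friction and masses are not known exactly. Their poses are not given: they have to be found in the camera images.
- board: fixed wooden packing board, 280 x 300 x 12 mm (x, y, z), lying on the bench; origin: centre of its underside; x points from the end where the cartons stand to the far end, along the rectangles; board and all that stands about it may be turned up to 40 degrees either way
- left_rectangle (a point): centre of the left rectangle (seen from the robot), on the board's top face. The rectangle is outlined in thin 4 mm light lines, 205 mm long (along this x) by 125 mm wide (y), measured to the outer edge of the lines; the cartons stand at its -x end. Flat, nothing stands proud
- right_rectangle (a point): centre of the right rectangle (seen from the robot), on the board's top face. The rectangle is outlined in thin 4 mm light lines, 205 mm long (along this x) by 125 mm wide (y), measured to the outer edge of the lines; the cartons stand at its -x end. Flat, nothing stands proud
- tall_carton: tall carton of plain cardboard with a paper sleeve, 150 tall, 70 wide, 30 thick (mm), about 140 g, standing on end at the near end of either rectangle, turned up to 5 degrees. Origin: centre of its underside; z up, x out of the front broad face (the way it is to fall), y across its width. Goes over by itself once pushed forward about 30 mm near the top
- tall_carton_foot (a point): middle of the tall carton's front lower edge (carton axes); it tips about this edge, which stays on the board; it starts 12 to 31 mm inside the rectangle's near line and within 10 mm of its centreline
- tall_carton_head (a point): middle of the tall carton's front upper edge (carton axes), 150 mm from the foot point
- short_carton: short carton of plain cardboard with a paper sleeve, 110 tall, 85 wide, 40 thick (mm), about 180 g, standing on end at the near end of either rectangle, turned up to 5 degrees. Origin: centre of its underside; z up, x out of the front broad face (the way it is to fall), y across its width. Goes over by itself once pushed forward about 40 mm near the top
- short_carton_foot (a point): middle of the short carton's front lower edge (carton axes); it tips about this edge, which stays on the board; it starts 12 to 31 mm inside the rectangle's near line and within 10 mm of its centreline
- short_carton_head (a point): middle of the short carton's front upper edge (carton axes), 110 mm from the foot point
- pearl_jar: small amber glass jar with a steel cap, 40 mm across, 60 mm tall, on the bench just off the board's near end, between and behind the two cartons (about 115 mm back of them); origin: centre of its underside. Leave alone
- cocoa_tin: steel tin with a paper label, 68 mm across, 65 mm tall, on the bench left of the board; origin: centre of its underside. Leave alone
- small_carton: third, smaller carton, 85 tall, 55 wide, 30 thick (mm), standing on the bench, off the board, to its left; origin: centre of its underside. Leave it standing
- stamp: turned wooden hand stamp, 40 mm across, 72 mm tall, on the bench right of the board; origin: centre of its underside. Leave alone
- spatula: spatula about 200 mm long lying on the bench right of the board, along its x; origin: on its underside near the middle. Leave alone

How it is judged:
By the outcome, as a careful person would: the job done as asked, in the order asked, and still so for the second after the job is handed in, with the robot touching nothing.
It also fails if it takes over 48 s, if anything falls off the work surface, if the arm or the gripper's body presses on something with over 40 N, if the wrist force passes 120 N, or if a joint passes its speed limit or range.

## Working session

There is one attempt and no reset: what is moved stays moved. The work goes in short steps, Python scripts to look and compute and a tool call to move; the robot and the scene stay as the last step left them, time stands still between calls to the robot, and variables do not carry over. Pictures are saved under pics/ and viewed, about 8 in all and at most 12, crops included, and the job is handed in when it is done.

Besides the shell and the picture viewer there is one more tool, called after ">>>" as name(argument=value, ...) on one line, values as JSON. jog_arm: Moves the arm, as the interface text tells. Its arguments: {"type":"object","properties":{"moves":{"type":"array","items":{"type":"object","properties":{"fingers":{"type":"number"},"travel":{"type":"array","items":{"type":"number","minimum":-1,"maximum":1}},"roll":{"type":"number","minimum":-1,"maximum":1}}}}},"required":["moves"]}

```bash
mkdir -p pics; ls
cat > h.py <<'E'
import numpy as np, cv2
from bench import observe, optics, workorder, silhouettes, r
def save(im,n): cv2.imwrite('pics/'+n,im['color'][:,:,::-1])
def ray(im,u,v):
    R,_=cv2.Rodrigues(np.array(im['rvec'],float)); t=np.array(im['tvec'],float).ravel()
    return -R.T@t, R.T@np.array([(u-im['cx'])/im['fx'],(v-im['cy'])/im['fy'],1])
def atz(im,u,v,z):
    c,d=ray(im,u,v); return c+d*(z-c[2])/d[2]
def proj(im,P):
    K=np.array([[im['fx'],0,im['cx']],[0,im['fy'],im['cy']],[0,0,1]],float)
    return cv2.projectPoints(np.array(P,float).reshape(-1,1,3),np.array(im['rvec'],float),np.array(im['tvec'],float),K,None)[0].reshape(-1,2)
E
python3 - <<'E'
from h import *
o=observe();print(o)
for n in('scene','top'):
    im=optics.capture(n);save(im,n+'1.png');print(n,ray(im,320,200))
    for k in('board','tall_carton','short_carton','pearl_jar','small_carton','stamp','cocoa_tin','spatula'):
        for q in silhouettes(k,im)[:2]: print(k,round(q['p'],2),np.round(q['box']),q['region'].sum())
E
```

```text
pics
{'t': 0.0, 'joint_positions': array([ 6.43442945e+01,  1.22257780e+01, -2.00870351e+00,  7.58294664e+01,
       -4.22429533e-04,  8.99991023e+01]), 'qd': array([ 0.04285419, -0.07707538, -0.01315481,  0.0201273 , -0.08829291,
       -0.02922778]), 'tau': array([-2.81157452e-03, -6.86158347e+01,  4.87127495e+01,  1.71136443e-02,
        4.27095040e-05, -6.05176683e-05]), 'ee_pos': array([216.37515215, 450.48113474, 303.40439203]), 'ee_rot': array([-1.79936052e+02,  4.21427299e-04,  1.54345193e+02]), 'ft_force': array([-0.07836974,  0.4116836 , -0.11285218]), 'torque': array([-0.03028672, -0.01677755, -0.00678556]), 'gripper_width': 85.32416428774668}
scene (array([ 958.99668976, -385.3731194 ,  876.30860874]), array([-0.40177357,  0.40718232, -0.82023652]))
board 0.93 [236. 176. 379. 300.] 11004
tall_carton 0.95 [240. 164. 282. 220.] 1495
short_carton 0.81 [302. 164. 342. 208.] 1456
pearl_jar 0.8 [278. 154. 297. 177.] 312
small_carton 0.88 [366. 158. 389. 189.] 694
small_carton 0.7 [193. 230. 222. 313.] 1506
stamp 0.81 [196. 186. 217. 209.] 328
cocoa_tin 0.61 [384. 213. 413. 251.] 974
spatula 0.83 [193. 232. 222. 312.] 1415
top (array([ 490.65436568,   10.23585502, 1053.37998829]), array([ 0.09005083,  0.01108067, -0.9960133 ]))
board 0.89 [269. 136. 425. 284.] 11076
tall_carton 0.77 [342. 235. 377. 261.] 457
tall_carton 0.38 [290. 200. 326. 235.] 651
pearl_jar 0.57 [301. 261. 315. 279.] 203
small_carton 0.76 [246. 183. 273. 205.] 353
stamp 0.74 [382. 291. 399. 309.] 218
cocoa_tin 0.71 [282. 127. 310. 156.] 603
spatula 0.86 [410. 206. 460. 278.] 1061
```

Run:
```python
import cv2
a=cv2.imread('pics/top1.png')[110:320,230:480]
cv2.imwrite('pics/v1.png',cv2.resize(a,None,fx=2.8,fy=2.8,interpolation=3))
b=cv2.imread('pics/scene1.png')[140:320,180:420]
cv2.imwrite('pics/v2.png',cv2.resize(b,None,fx=3.2,fy=3.2,interpolation=3))
```

```text
(no output)
```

View pics/v1.png

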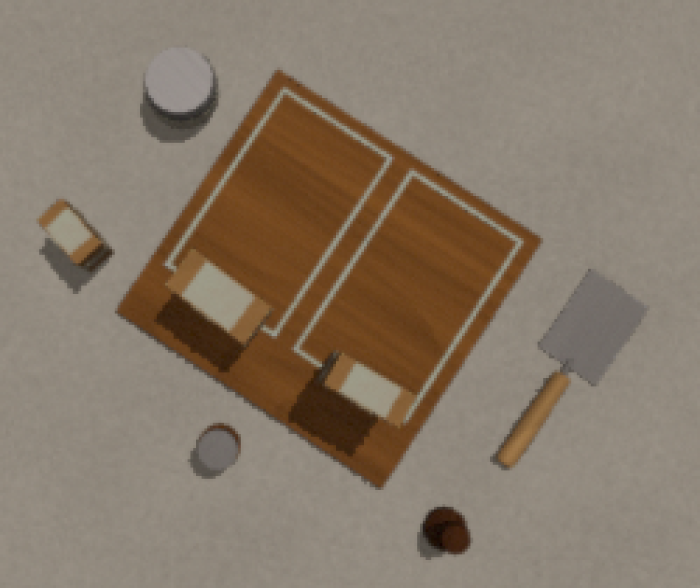

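View pics/v2.png

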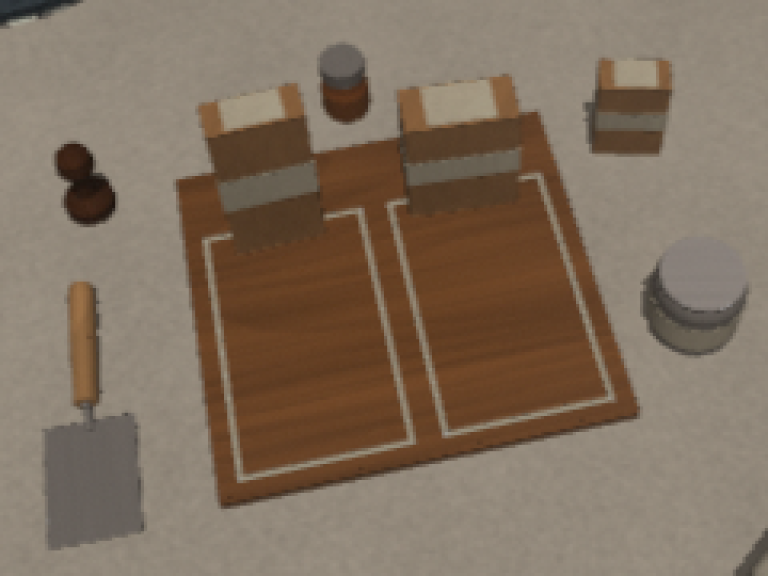

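The top crop shows the board turned about -32°. The short carton is on the left (top face about 167–270, 250–345) and the tall one on the right (about 328–416, 353–427). The jar is behind and between them. The scene crop agrees, and both cartons' lower front edges are visible. I'll fit the poses from these clicked corners.

```bash
cat > fit.py <<'E'
from h import *
from scipy.optimize import least_squares
top=optics.capture('top'); sc=optics.capture('scene')
T=lambda L:np.array(L,float)/2.8+[230,110]-.4
S=lambda L:np.array(L,float)/3.2+[180,140]-.4
def fit(obj,cl,x0):
    def P(p):
        c,s=np.cos(p[2]),np.sin(p[2]); return np.array(obj)@np.array([[c,s,0],[-s,c,0],[0,0,1]])+[p[0],p[1],0]
    def f(p):
        W=P(p); return np.concatenate([(proj(im,W[ids])-uv).ravel() for im,ids,uv in cl])
    q=least_squares(f,x0,x_scale=[10,10,.1],loss='soft_l1'); return q.x,np.abs(q.fun).mean(),np.abs(q.fun).max()
B=[[140,150,12],[140,-150,12],[-140,-150,12],[-140,150,12]]
b=fit(B,[(top,[0,1,2,3],T([[280,70],[541,240],[381,488],[117,312]])),(sc,[0,1,2,3],S([[638,412],[221,506],[178,181],[540,113]]))],[450,0,-.55])
print('board',b[0][:2],np.degrees(b[0][2]),b[1:])
def carton(w,t,h): return [[0,-w/2,12],[0,w/2,12],[0,-w/2,12+h],[0,w/2,12+h],[-t,-w/2,12+h],[-t,w/2,12+h]]
y=b[0][2]; c,s=np.cos(y),np.sin(y); R=np.array([[c,s],[-s,c]])
for n,o,tc,scl in (('short',carton(85,40,110),[[270,308],[192,250],[243,345],[167,290]],[[411,213],[517,197],[404,132],[520,117],[398,93],[512,75]]),
               ('tall',carton(70,30,150),[[416,392],[340,353],[404,427],[328,388]],[[236,250],[325,235],[213,136],[305,118],[199,104],[298,83]])):
    p=fit(o,[(top,[2,3,4,5],T(tc)),(sc,range(6),S(scl))],[400,0,y])
    print(n,'foot',p[0][:2],np.degrees(p[0][2]),p[1:],'in board:',R@(p[0][:2]-b[0][:2]),np.degrees(p[0][2]-y))
for k,L in(('Lrect',[[284,91],[389,158],[275,334],[167,266]]),('Rrect',[[412,173],[521,242],[407,420],[296,349]])):
    W=np.array([atz(top,u,v,12)[:2] for u,v in T(L)]); print(k,W.mean(0),'board',np.round((W-b[0][:2])@R.T,1).tolist())
print('jar',atz(top,*T([[218,450]])[0],60), 'jar board',R@(atz(top,*T([[218,450]])[0],60)[:2]-b[0][:2]))
E
python3 fit.py
```

```text
board [564.41169163 -48.9940953 ] -34.1207582592506 (np.float64(0.7051120230755075), np.float64(1.217466610036098))
short foot [554.48149827  39.7887888 ] -37.074087485912 (np.float64(0.6918904323077626), np.float64(1.726676855062692)) in board: [-58.02256071  67.92931398] -2.9533292266614053
tall foot [474.16360657 -79.21999795] -30.003310376621485 (np.float64(0.925550789399938), np.float64(2.654980362266201)) in board: [-57.75763694 -75.64639729] 4.117447882629113
Lrect [624.11788548  -2.94585466] board [[123.4, 131.8], [124.2, 12.7], [-75.0, 10.7], [-78.2, 131.3]]
Rrect [ 543.52919442 -124.37351473] board [[124.1, -13.3], [125.2, -134.1], [-73.5, -135.6], [-75.8, -13.5]]
jar [404.9095313   54.05376781  60.        ] jar board [-189.84856717   -4.1620652 ]
```

>>> jog_arm(moves=[{"fingers": -1, "travel": [-0.401, -0.361, 0.0], "roll": 0.024}, {"fingers": -1, "travel": [-0.401, -0.361, 0.0], "roll": 0.024}, {"fingers": -1, "travel": [-0.401, -0.361, 0.0], "roll": 0.024}, {"fingers": -1, "travel": [-0.401, -0.361, 0.0], "roll": 0.024}, {"fingers": -1, "travel": [-0.401, -0.361, 0.0], "roll": 0.024}, {"fingers": -1, "travel": [-0.401, -0.361, 0.0], "roll": 0.024}, {"fingers": -1, "travel": [-0.401, -0.361, 0.0], "roll": 0.024}, {"fingers": -1, "travel": [-0.401, -0.361, 0.0], "roll": 0.024}])

```text
t: 2.0
ee_pos: [406.7, -13.1, 304.2]
ee_rot: [180.0, 0.0, 150.0]
ft_force: [1.6, 0.8, -0.0]
gripper_width: -0.1
```

>>> jog_arm(moves=[{"fingers": -1, "travel": [0, 0, 0], "roll": 0}])

```text
t: 2.12
ee_pos: [407.5, -16.6, 304.0]
ee_rot: [180.0, 0.1, 149.7]
ft_force: [-0.1, 1.0, 0.2]
gripper_width: -0.2
```

Run:
```python
from h import *
o=observe();print(o['ee_pos'],o['ee_rot'],r.tip_reach)
im=optics.capture('wrist');save(im,'w1.png')
def box(f,yaw,w,t,h):
    c,s=np.cos(np.radians(yaw)),np.sin(np.radians(yaw))
    return [[f[0]+c*a-s*b,f[1]+s*a+c*b,z] for z in(12,12+h) for a,b in((0,-w/2),(0,w/2),(-t,w/2),(-t,-w/2))]
a=im['color'][:,:,::-1].copy()
for B in(box((474.2,-79.2),-30,70,30,150),box((554.5,39.8),-37.1,85,40,110)):
    for i,p in enumerate(proj(im,B)): cv2.circle(a,tuple(int(v) for v in p),3,(0,0,255) if i<4 else (0,255,0),-1)
cv2.imwrite('pics/w1.png',a)
```

```text
[407.46674878 -16.61151223 304.0164426 ] [1.79994914e+02 5.55428746e-02 1.49660306e+02] 72.6
```

View pics/w1.png

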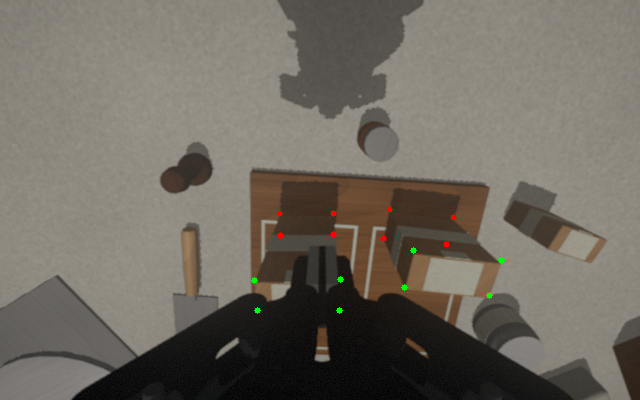

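Run:
```python
import cv2
a=cv2.imread('pics/w1.png')[165:315,235:515]
cv2.imwrite('pics/v3.png',cv2.convertScaleAbs(cv2.resize(a,None,fx=2.8,fy=2.8,interpolation=2),alpha=1.8))
```

```text
(no output)
```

View pics/v3.png

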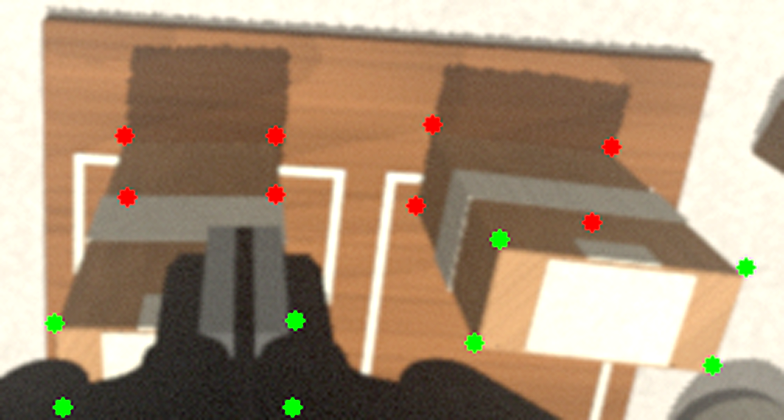

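The close look agrees with the fit to about 2 px. I'm going behind the tall carton and down.

>>> jog_arm(moves=[{"fingers": -1, "travel": [-0.026, -0.021, 0.0], "roll": 0}, {"fingers": -1, "travel": [-0.026, -0.021, 0.04], "roll": 0}, {"fingers": -1, "travel": [-0.026, -0.021, 0.088], "roll": 0}, {"fingers": -1, "travel": [-0.026, -0.021, 0.088], "roll": 0}, {"fingers": -1, "travel": [-0.026, -0.021, 0.088], "roll": 0}])

```text
t: 2.8
ee_pos: [419.5, -45.5, 217.8]
ee_rot: [179.9, 0.1, 149.8]
ft_force: [0.5, -0.0, 0.2]
gripper_width: -0.1
```

>>> jog_arm(moves=[{"fingers": -1, "travel": [-0.008, -0.001, 0.002], "roll": 0}, {"fingers": -1, "travel": [-0.015, -0.001, 0.002], "roll": 0}, {"fingers": -1, "travel": [-0.02, -0.001, 0.002], "roll": 0}, {"fingers": -1, "travel": [-0.025, -0.001, 0.002], "roll": 0}, {"fingers": -1, "travel": [-0.03, -0.001, 0.002], "roll": 0}, {"fingers": -1, "travel": [-0.035, -0.001, 0.002], "roll": 0}, {"fingers": -1, "travel": [-0.04, -0.001, 0.002], "roll": 0}])

```text
t: 3.68
ee_pos: [453.8, -66.6, 215.8]
ee_rot: [179.9, 0.1, 149.8]
ft_force: [-0.1, 0.3, -1.1]
gripper_width: -0.0
```

Run:
```python
from h import *
o=observe();print(o['ee_pos'],o['ft_force'])
im=optics.capture('scene')
a=im['color'][140:320,180:420,::-1]
cv2.imwrite('pics/v4.png',cv2.resize(a,None,fx=3.2,fy=3.2,interpolation=3))
```

```text
[453.80170621 -66.59379598 215.81892469] [-0.06248586  0.2759797  -1.0608779 ]
```

View pics/v4.png

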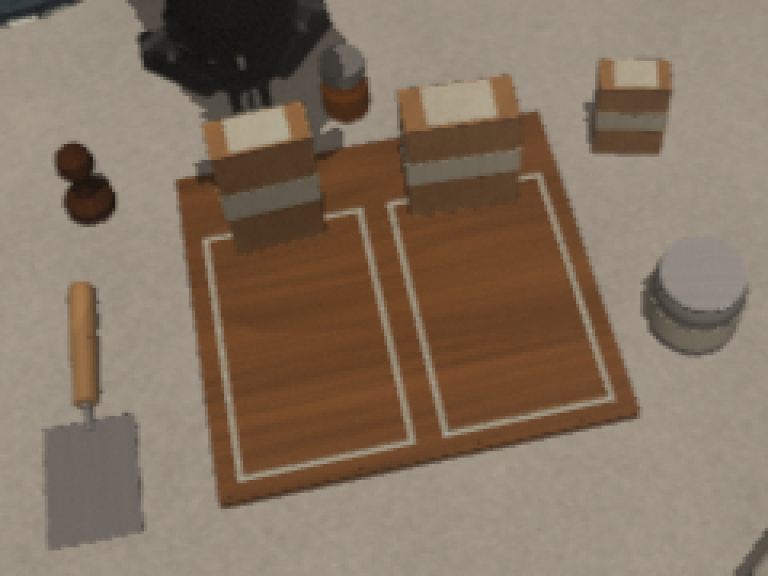

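The tall carton (crop ~205–325, 105–250) is tilting and its foot hasn't moved. I'll keep pushing.

>>> jog_arm(moves=[{"fingers": -1, "travel": [-0.006, 0, 0], "roll": 0}, {"fingers": -1, "travel": [-0.011, 0, 0], "roll": 0}, {"fingers": -1, "travel": [-0.016, 0, 0], "roll": 0}, {"fingers": -1, "travel": [-0.02, 0, 0], "roll": 0}, {"fingers": -1, "travel": [-0.023, 0, 0], "roll": 0}, {"fingers": -1, "travel": [-0.023, 0, 0], "roll": 0}, {"fingers": -1, "travel": [-0.02, 0, -0.01], "roll": 0}, {"fingers": -1, "travel": [0.0, 0, -0.04], "roll": 0}])

```text
t: 4.72
ee_pos: [453.5, -66.7, 255.8]
ee_rot: [180.0, 0.0, 149.8]
ft_force: [-0.2, 0.1, 0.2]
gripper_width: -0.1
```

Run:
```python
from h import *
o=observe();print(o['ee_pos'],o['ee_rot'],o['ft_force'])
im=optics.capture('scene')
a=im['color'][140:320,180:420,::-1]
cv2.imwrite('pics/v5.png',cv2.resize(a,None,fx=3.2,fy=3.2,interpolation=3))
```

```text
[453.49604746 -66.6876025  255.79950423] [1.79982869e+02 5.76512702e-03 1.49817645e+02] [-0.23323563  0.08784991  0.1847304 ]
```

View pics/v5.png

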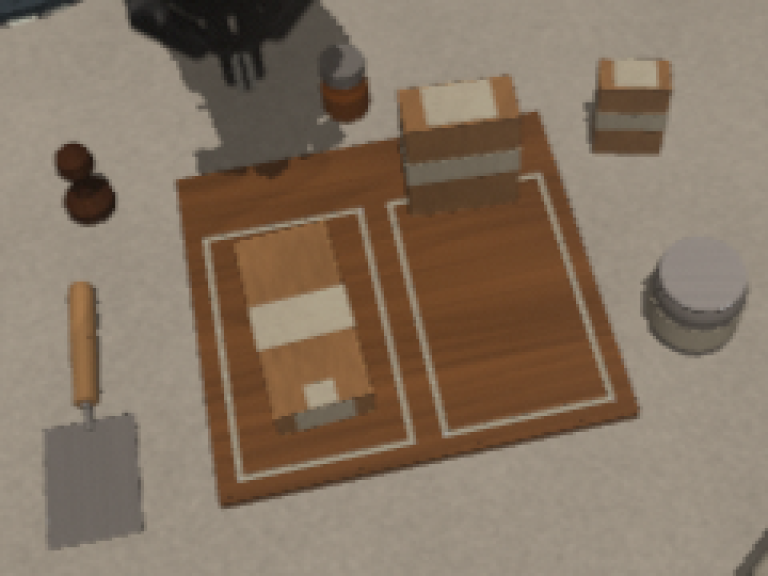

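The tall carton lies flat with a margin all round (crop 235–375, 220–430). Next is the short one.

>>> jog_arm(moves=[{"fingers": -1, "travel": [0.044, 0.152, 0.0], "roll": 0.038}, {"fingers": -1, "travel": [0.044, 0.152, 0.0], "roll": 0.038}, {"fingers": -1, "travel": [0.044, 0.152, 0.0], "roll": 0.038}, {"fingers": -1, "travel": [0.044, 0.152, 0.0], "roll": 0.038}, {"fingers": -1, "travel": [0.044, 0.152, 0.04], "roll": 0.038}, {"fingers": -1, "travel": [0.044, 0.152, 0.078], "roll": 0.038}, {"fingers": -1, "travel": [0.044, 0.152, 0.078], "roll": 0.038}, {"fingers": -1, "travel": [0.044, 0.152, 0.078], "roll": 0.038}])

```text
t: 5.78
ee_pos: [492.0, 87.3, 184.0]
ee_rot: [179.8, 0.3, 143.0]
ft_force: [0.4, 0.3, -0.0]
gripper_width: 0.1
```

>>> jog_arm(moves=[{"fingers": -1, "travel": [-0.005, 0, 0.006], "roll": 0}, {"fingers": -1, "travel": [-0.015, 0, 0.006], "roll": 0}, {"fingers": -1, "travel": [-0.022, 0, 0.006], "roll": 0}, {"fingers": -1, "travel": [-0.027, 0, 0.006], "roll": 0}, {"fingers": -1, "travel": [-0.032, 0, 0.006], "roll": 0}, {"fingers": -1, "travel": [-0.037, 0, 0.006], "roll": 0}, {"fingers": -1, "travel": [-0.042, 0, 0.006], "roll": 0}, {"fingers": -1, "travel": [-0.047, 0, 0.006], "roll": 0}])

```text
t: 6.78
ee_pos: [529.8, 58.8, 178.2]
ee_rot: [179.8, 0.3, 143.0]
ft_force: [-0.4, 0.6, 0.2]
gripper_width: -0.4
```

Run:
```python
from h import *
o=observe();print(o['ee_pos'],o['ee_rot'],o['ft_force'])
im=optics.capture('scene')
a=im['color'][140:320,180:420,::-1]
cv2.imwrite('pics/v6.png',cv2.resize(a,None,fx=3.2,fy=3.2,interpolation=3))
```

```text
[529.82037848  58.79986667 178.20417875] [179.7882901    0.27608923 142.97010968] [-0.42219517  0.60883202  0.18119025]
```

View pics/v6.png

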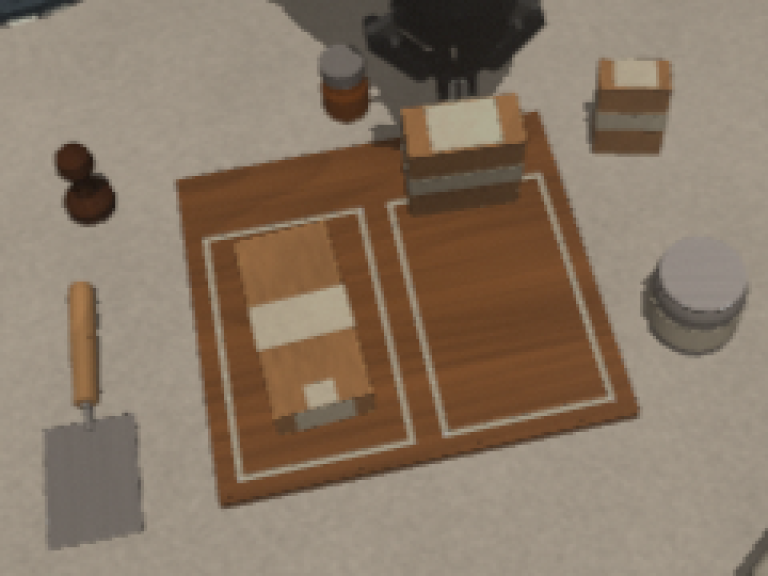

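The short carton is tilting and its foot is still at (411–517, 205). I'll push about 25–30 mm further, then back off and lift.

>>> jog_arm(moves=[{"fingers": -1, "travel": [-0.006, 0, 0], "roll": 0}, {"fingers": -1, "travel": [-0.011, 0, 0], "roll": 0}, {"fingers": -1, "travel": [-0.016, 0, 0], "roll": 0}, {"fingers": -1, "travel": [-0.021, 0, 0], "roll": 0}, {"fingers": -1, "travel": [-0.026, 0, 0], "roll": 0}, {"fingers": -1, "travel": [-0.029, 0, 0], "roll": 0}, {"fingers": -1, "travel": [-0.029, 0, 0], "roll": 0}, {"fingers": -1, "travel": [-0.029, 0, 0], "roll": 0}])

```text
t: 7.82
ee_pos: [553.2, 41.1, 178.3]
ee_rot: [179.8, 0.3, 143.0]
ft_force: [-0.2, 0.8, -0.2]
gripper_width: -0.2
```

>>> jog_arm(moves=[{"fingers": -1, "travel": [0.0, 0, -0.01], "roll": 0}, {"fingers": -1, "travel": [0.05, 0, -0.08], "roll": 0}, {"fingers": -1, "travel": [0.05, 0, -0.12], "roll": 0}, {"fingers": -1, "travel": [0.05, 0, -0.12], "roll": 0}, {"fingers": -1, "travel": [0.05, 0, -0.12], "roll": 0}])

```text
t: 8.45
ee_pos: [512.6, 71.3, 298.3]
ee_rot: [179.8, 0.3, 143.0]
ft_force: [0.0, -0.3, -0.8]
gripper_width: -0.0
```

Run:
```python
from h import *
o=observe();print(o['ee_pos'],o['ft_force'])
im=optics.capture('scene')
a=im['color'][140:320,180:420,::-1]
cv2.imwrite('pics/v7.png',cv2.resize(a,None,fx=3.2,fy=3.2,interpolation=3))
```

```text
[512.57789986  71.29851119 298.32799596] [ 0.04814486 -0.32306599 -0.76561044]
```

View pics/v7.png

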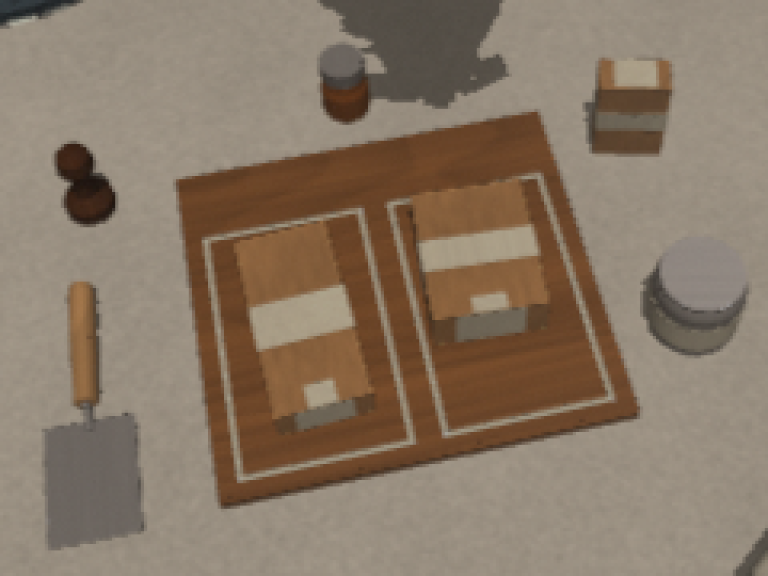

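Both cartons are down. One quick numeric check of the short one's corners in the board frame before I hand in.

Run:
```python
from h import *
sc=optics.capture('scene');y=np.radians(-34.12);c,s=np.cos(y),np.sin(y);R=np.array([[c,s],[-s,c]])
f=lambda u,v,z:np.round(R@(atz(sc,u/3.2+179.6,v/3.2+139.6,z)[:2]-[564.4,-49]),1)
for n,L in(('short',[(433,343,12),(548,328,12),(415,192,52),(522,179,52)]),('tall',[(283,431,12),(374,407,12),(235,240,42),(325,220,42)]),('Lrect',[(390,203,12),(543,174,12),(444,437,12),(614,399,12)]),('Rrect',[(204,240,12),(362,209,12),(240,481,12),(414,441,12)])): print(n,[f(*p).tolist() for p in L])
print('moved?',[ (k,[np.round(q['box']).tolist() for q in silhouettes(k,sc)[:1]]) for k in('pearl_jar','small_carton','stamp','cocoa_tin','spatula')])
```

```text
short [[51.8, 19.5], [59.1, 104.7], [-55.6, 30.3], [-48.5, 111.7]]
tall [[95.9, -98.2], [92.4, -32.3], [-51.0, -108.4], [-53.1, -40.0]]
Lrect [[-77.6, 13.2], [-76.7, 137.4], [126.3, 11.1], [125.4, 135.3]]
Rrect [[-77.0, -133.7], [-77.1, -9.3], [126.1, -132.7], [124.4, -9.9]]
moved? [('pearl_jar', [[277.0, 155.0, 296.0, 180.0]]), ('small_carton', [[362.0, 158.0, 392.0, 189.0]]), ('stamp', [[196.0, 184.0, 215.0, 211.0]]), ('cocoa_tin', []), ('spatula', [[192.0, 230.0, 225.0, 315.0]])]
```

All corners lie inside, with at least 7 mm of margin.

```bash
python3 -c "
from h import *
print(workorder.close_job())"
```

```text
the job is handed in; nothing more can be done
None
```

Both cartons now lie flat on their front faces, one to a rectangle, and I handed the job in at about 8.5 s. I pushed each slowly, high on its back with closed fingertips, until it went over by itself: the tall one first (right rectangle), then the short one (left).

- **Position:** in the last picture every carton corner is inside its outline. The smallest margin is about 7–8 mm, at the short carton's inner front corner. The other margins are about 20 mm or more. Positions are good to a few mm.
- **Other items:** the jar, small carton, stamp and spatula are where they were, to within detector noise. The detector missed the cocoa tin in the last check, but in the last picture I viewed it stands in its original place.
- **Robot:** the arm ended clear at TCP height 298 mm, with only about 1 N of residual force reading.

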